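Build up the cuvette turntable and index it two turns

TASK

Seat the flanged aluminium hub, flange down, on the centring spigot of the turntable, then seat the white cuvette carousel, disc down, on the smaller spigot on top of the hub, both fully home and lowered rather than dropped. Let go of the stack, then turn the handwheel exactly two full turns clockwise (seen from above) by its crank handle, so that the turntable carries the stack on to the next station and the crank ends where it began. Do not disturb the other things on the bench.

Things in the scene. Friction and masses are not known exactly. Their poses are not given: they have to be found in the camera images.
- deck (a point): Centre of the turntable's flat top face, 60 mm above the bench: an aluminium disc of 144 mm diameter on the low grey indexing stage (fixed to the bench). From this point a steel centring spigot of 36 mm diameter rises 16.5 mm, its upper 3.5 mm tapered to 29 mm. z is up, and the frame turns with the turntable.
- index_mark (a point): Short black line near the rim of the turntable's top face, 66 mm from its axis. Turns with the turntable: 30 degrees clockwise for each clockwise turn of the handwheel.
- wheel_axis (a point): Point on the upright axis of the handwheel, 114 mm above the bench (level with the top of the crank handle), on the same grey stage 180 mm from the turntable's axis. The handwheel is a dark steel spoked wheel of 110 mm diameter, its rim's top 62 mm above the bench. The stage frame's y axis points from the wheel's axis to the turntable's axis, z up. The stage's housing under the wheel is 45 mm high.
- crank (a point): Centre of the top of the crank handle: a black upright handle of 21 mm diameter, from 64 to 114 mm above the bench, 45 mm from the wheel's axis. It spins freely on its own pin, so it may be gripped without turning the hand. Moves with the handwheel.
- handwheel (a joint): Angle of the handwheel in rad, growing clockwise seen from above and counting whole turns (6.283 each). Begins anywhere from 0 to 6.2; stops at -0.6 and 25. Light friction: about 1.5 N at the handle, stays where it is left, no backlash.
- hub: Loose aluminium hub, 0.4 to 0.65 kg. Origin at the centre of its underside, z up. Flange of 120 mm diameter, 12 mm thick; above it a plain round boss of 50 mm diameter up to 55 mm height; on top of that a spigot of 26 mm diameter up to 69 mm, its upper 3 mm tapered to 20 mm. In the underside a bore of 39 mm diameter, 20 mm deep. Stands upright on the bench, left or right of the stage.
- hub_seat (a point): Centre of the hub's upper shoulder, 55 mm above its underside, at the root of the top spigot. Moves with the hub.
- carousel: Loose white plastic cuvette carousel, 0.2 to 0.33 kg. Origin at the centre of its underside, z up. Disc of 110 mm diameter, 10 mm thick, marked with six dark squares; above it a plain round boss of 40 mm diameter up to 55 mm height. In the underside a bore of 29 mm diameter, 18 mm deep. Stands upright on the bench, on the other side of the stage from the hub.
- cuvette_rack: Bystander: white strip rack 150 x 34 mm with eight empty clear cuvettes, 59 mm tall. Origin under its centre.
- breadboard: Bystander: white breadboard 165 x 55 mm, 15 mm tall with chips. Origin under its centre.
- wash_bottle: Bystander: white bottle with a red cap, 66 mm diameter, 130 mm tall. Origin under its centre.
- tape_roll: Bystander: black roll of tape lying flat, 90 mm diameter, 24 mm tall. Origin under its centre.
- screwdriver: Bystander: screwdriver, 180 mm long, lying on the bench.
Not all that is in view belongs to the job. Leave any blue look-alike of the hub alone.

How it is judged:
By the outcome, as a careful person would: the job done as asked, in the order asked, and still so for the second after the job is handed in, with the robot touching nothing.
It also fails if it takes over 72 s, if anything falls off the work surface, if the arm or the gripper's body presses on something with over 40 N, if the wrist force passes 120 N, or if a joint passes its speed limit or range.

ROBOT

A 7-joint arm with a two-finger parallel gripper is mounted at the origin on the work surface. World frame = base frame: x ahead of the robot, y to its left, z up, the work surface at z = 0. Lengths are in mm, angles in rad, forces in N, time in s.
With the tool pointing down it reaches from about 425 to 875 mm from the base axis. Payload 8.4 kg.
Tool frame: the origin (TCP) lies at the very end of the fingers, on their centre line; the grasp point (between the pads) lies 19 mm behind it; z points along the fingers, y is the line along which they close (so a half turn about z gives the same grasp; the last joint's range is limited). The gripper opens to 85 mm and grips with 20 to 120 N. Pads are 22 mm wide; open, the fingers measure 114 mm over their backs; the gripper's body (76 mm by 85 mm) begins 54 mm behind the grasp point. The pads swing forward as they close: fully open they stand 13 mm farther back than shut.
Start: joints at [-1.243, 0.333, 0.04, 1.465, -0.013, 1.343, -0.059], TCP at [269.072, 591.662, 231.308] pointing down, gripper open.
Joint ranges: [-2.58, 2.58], [-0.38, 2.09], [-1.3, 1.39], [0.25, 2.4], [-1.5, 4.64], [0.08, 2.09], [-2.65, 2.65]. Speed limits (rad/s): [2.22, 2.22, 2.79, 2.79, 3.14, 3.14, 3.14].

INTERFACE

Orientations are given as a unit quaternion [w, x, y, z].
In Python, from bench import status, read_camera, camera_params, arm gives the robot as it stands.
- The arm moves only by the tool send_rows, never from a script. Its argument "steps" is a list that holds one entry, the list of rows, each a list of 4 numbers: the shift along the tool's x, y, z as a fraction of full scale, then the turn about the tool's z as a fraction of full scale. In form: [[[dx, dy, dz, turn], ...]]. A call has 1 to 5 rows; each row shifts and turns the commanded pose from where the row before left it, along the tool's axes as they then stand; what a row does not reach is not made up. Full scale, the value 1, is 30 mm for a shift and 0.12 rad for a turn. A row lasts 1/8 s, in which the tool goes at most 62.5 mm and 10.7 degrees, less where a joint would pass 70% of its speed; a pose out of reach is approached as far as the arm can. A call with a number of a shift or a turn outside -1 to 1 is refused whole. A call with a gripper value outside its range is refused whole. "jaw" is the gripper's target within -1 to 1 (fully open at 1, half-way at 0, shut at -1), set as the call begins (left out, the last holds). The fingers move at their own pace and stop on an object; "grip_force" is the grip in N (left out, the last holds). Time passes only in rows, so rows that do not move let the fingers close. It gives the time, the measured TCP pose, the force, the opening and the grip force at its end, in the units of the state.
- status.read_state(): the state, without advancing time (a new reading comes with each control period).
- read_camera(name): name is "side" or "top" or "wrist"; returns the picture (400x640x3 uint8, red, green, blue); there is no depth.
- camera_params(name): a dict with "K" (3x3 intrinsics, pixels), "k1" (the pictures are not rectified: a ray, as slopes to the right and down, at radius r is drawn at 1 + k1 r^2 times it, then the intrinsics apply), "T" (4x4, takes a point from camera to world coordinates). Camera axes: x right, y down, z forward; pixel columns grow to the right and rows downward; lengths in mm; the calibration is good to about 2 mm. A picture is of the moment at which its call begins: read the wrist's pose just before it. camera_params takes no time and is no camera call; for the wrist camera it gives the pose at the moment of the call.
- arm.finish_job(): hands the job in; it is judged then, once.
The state is a dict: "time": time; "qpos": joint angles; "joint_vel": joint speeds; "joint_torque": joint torques, N m; "tcp_pos": TCP position; "tcp_rot": TCP orientation; "ft_force": force on the tool from outside, world axes, zero at the start; "wrist_torque": the same for the moment, N m; "finger_gap": finger opening in mm; "grasp_force": force on a finger pad.
Only numpy, scipy, OpenCV 4.12 (cv2) and the standard library are available. Lean on these libraries where they do the work, as an engineer would, in place of code of your own. Each camera call takes 0.05 s, during which the arm holds its last target. There are 200 camera calls.

## Working session

There is one attempt and no reset: what is moved stays moved. The work goes in short steps, Python scripts to look and compute and a tool call to move; the robot and the scene stay as the last step left them, time stands still between calls to the robot, and variables do not carry over. Pictures are saved under pics/ and viewed, at most 10 in all, crops included, and the job is handed in when it is done.

Besides the shell and the picture viewer there is one more tool, called after "Emit:" as name(argument=value, ...), one argument or row to a line, values as JSON. send_rows: Moves the arm, as the interface text tells. Shift numbers are shares of 30 mm and turn numbers shares of 0.12 rad, none past 1 either way. Its arguments: {"type":"object","properties":{"steps":{"type":"array","items":{"type":"array","items":{"type":"array","items":{"type":"number"}}}},"jaw":{"type":"number"},"grip_force":{"type":"number"}},"required":["steps"]}

```bash
mkdir -p pics
cat > h.py <<'E'
import numpy as np, cv2
from bench import status, read_camera, camera_params, arm
def snap(n,f):
    p=camera_params(n); im=read_camera(n); cv2.imwrite(f'pics/{f}.png',im[:,:,::-1]); np.savez(f'pics/{f}.npz',K=p['K'],k1=p['k1'],T=p['T']); return im
def par(f):
    d=np.load(f'pics/{f}.npz'); return d['K'],float(d['k1']),d['T']
def back(f,u,v,z):
    K,k1,T=par(f); d=np.array([(u-K[0,2])/K[0,0],(v-K[1,2])/K[1,1]]); s=d.copy()
    for _ in range(30): s=d/(1+k1*(s@s))
    r=T[:3,:3]@np.array([s[0],s[1],1]); o=T[:3,3]; return (o+r*(z-o[2])/r[2]).round(1)
def proj(f,P):
    K,k1,T=par(f); c=(np.atleast_2d(P)-T[:3,3])@T[:3,:3]; s=c[:,:2]/c[:,2:]; s=s*(1+k1*(s**2).sum(1,keepdims=True))
    return s*[K[0,0],K[1,1]]+[K[0,2],K[1,2]]
E
python3 - <<'E'
from h import *
a=snap('top','top0'); b=snap('side','side0')
s=status.read_state(); print(s)
print(par('top0'),par('side0'))
E
```

```text
{'time': 0.1, 'qpos': array([-1.24316839,  0.33383441,  0.03989295,  1.46614588, -0.01338892,
        1.34334025, -0.05850556]), 'joint_vel': array([ 0.00065125, -0.00340394,  0.00116167, -0.00235834,  0.0004265 ,
        0.00064607,  0.00134856]), 'joint_torque': array([ 4.58827257e-03, -6.60014820e+01,  1.37008656e+00, -4.06479335e+01,
        1.70133321e-02,  8.99374107e-03,  1.97918644e-05]), 'tcp_pos': array([268.95818526, 591.29492396, 230.53235782]), 'tcp_rot': array([-9.84752116e-05,  2.11815543e-01,  9.77309389e-01, -7.24309233e-04]), 'ft_force': array([-0.59232108, -0.11331235,  0.18178196]), 'wrist_torque': array([ 0.01415613, -0.0346676 , -0.05784391]), 'grasp_force': 0.0, 'finger_gap': 85.58783406664502}
(array([[378.75638628,   0.        , 312.97806244],
       [  0.        , 378.75638628, 199.16145543],
       [  0.        ,   0.        ,   1.        ]]), -0.05739530895720576, array([[ 1.62664050e-02, -9.87574903e-01,  1.56304878e-01,
         2.98212030e+02],
       [-9.99671230e-01, -1.29644674e-02,  2.21213469e-02,
        -1.08608532e+01],
       [-1.98200775e-02, -1.56613324e-01, -9.87461104e-01,
         1.31644976e+03],
       [ 0.00000000e+00,  0.00000000e+00,  0.00000000e+00,
         1.00000000e+00]])) (array([[428.03262234,   0.        , 320.09572312],
       [  0.        , 428.03262234, 184.5112987 ],
       [  0.        ,   0.        ,   1.        ]]), -0.10160659795038259, array([[-9.75229771e-01, -1.44917936e-01,  1.67109801e-01,
         2.75823916e+02],
       [-2.21068948e-01,  6.63996164e-01, -7.14309187e-01,
         1.07876854e+03],
       [-7.44405367e-03, -7.33558373e-01, -6.79585682e-01,
         1.10859680e+03],
       [ 0.00000000e+00,  0.00000000e+00,  0.00000000e+00,
         1.00000000e+00]]))
```

View pics/top0.png

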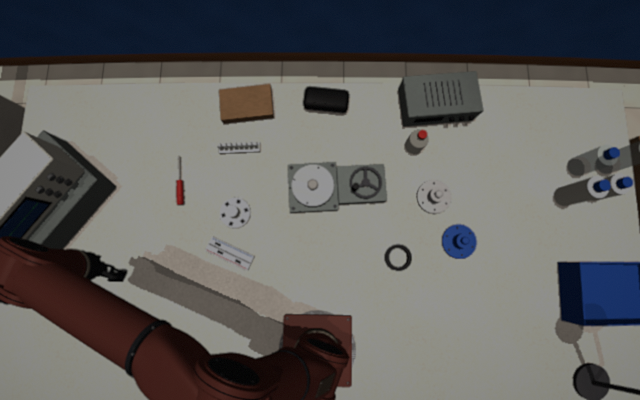

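View pics/side0.png

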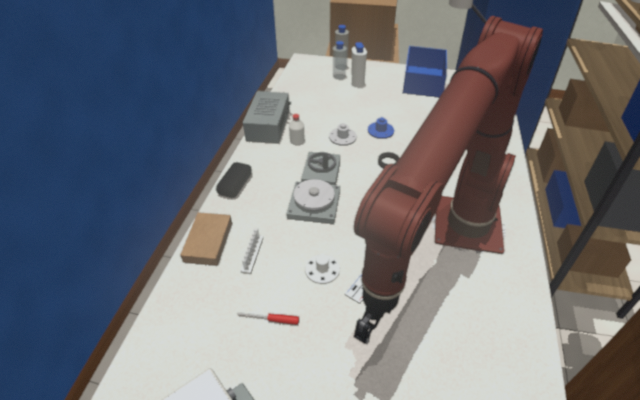

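The top view shows these hub-like things: a pale flanged part at (433,197), a blue look-alike at (460,241), and a white disc with dark squares at (236,213), which is the carousel. The tape roll is at (398,257). The deck is at (313,185) and the wheel at (366,182). I take (433,197) as the hub and will check it in a crop.

Run:
```python
from h import *
t=cv2.imread('pics/top0.png')
a=cv2.resize(t[140:270,195:345],None,fx=4,fy=4,interpolation=cv2.INTER_CUBIC)[:,:,:]
b=cv2.resize(t[140:270,340:490],None,fx=4,fy=4,interpolation=cv2.INTER_CUBIC)
m=np.vstack([cv2.resize(t[150:225,280:480],None,fx=4,fy=4,interpolation=cv2.INTER_CUBIC),cv2.resize(t[175:245,200:400],None,fx=4,fy=4,interpolation=cv2.INTER_CUBIC)])
cv2.imwrite('pics/crop0.png',m)
for n,u,v,z in [('hubflange',433,197,12),('hubtop',437.5,195,69),('car disc',236,213,10),('car top',235,210,55),('deck',313,185,76),('deckc',313,186,60),('wheel',366,182,62),('blue',460,241,12),('tape',398,257,24),('bottle',418,140,60),('bb',231,253,10),('rack',239,148,40)]: print(n,back('top0',u,v,z))
```

```text
hubflange [ 517.8 -400.3   12. ]
hubtop [ 515.2 -398.7   69. ]
car disc [452.5 286.7  10. ]
car top [457.3 280.4  55. ]
deck [542.4  17.6  76. ]
deckc [542.1  17.9  60. ]
wheel [ 557.7 -160.7   62. ]
blue [ 365.9 -488.9   12. ]
tape [ 309.  -271.9   24. ]
bottle [ 708.2 -341.3   60. ]
bb [313.6 297.7  10. ]
rack [678.8 280.6  40. ]
```

View pics/crop0.png

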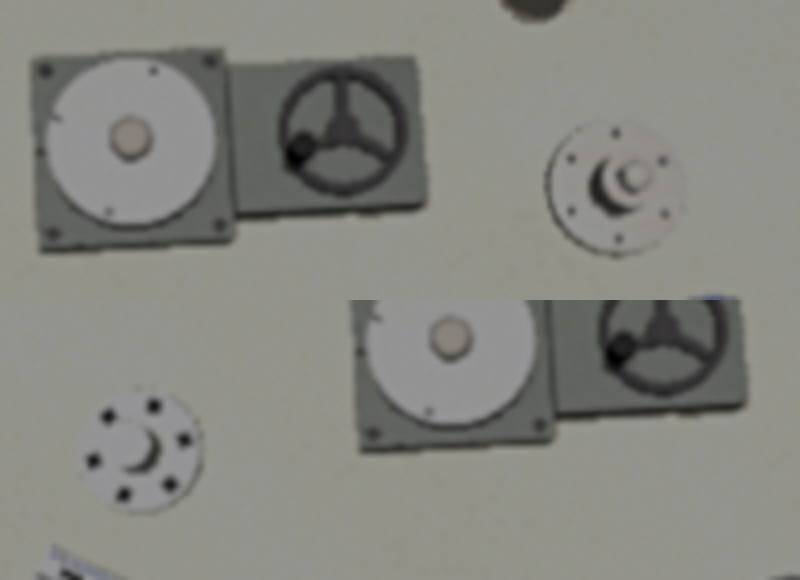

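The crop confirms it. The pale hub with flange, boss and top spigot is at about (434.5,197), the carousel with dark squares at (235,213), and the crank top at about (355.8,186). I'll move over the carousel first, on the way to the deck.

Emit:
send_rows(
  steps=[
    [[-0.95, -0.8, 0, 0], [-0.95, -0.8, 0, 0], [-0.95, -0.8, 0, 0], [-0.95, -0.8, 0, 0], [-0.95, -0.8, 0, 0]],
  ],
  jaw=1,
)

```text
time: 0.72
tcp_pos: [349.4, 422.1, 230.9]
tcp_rot: [-0.0, 0.212, 0.977, -0.0]
ft_force: [0.2, 0.5, -0.7]
finger_gap: 85.5
grasp_force: 0.0
```

Emit:
send_rows(
  steps=[
    [[-0.95, -0.8, 0, 0], [-0.95, -0.8, 0, 0], [-0.95, -0.8, 0, 0], [-0.95, -0.8, 0, 0]],
  ],
)

```text
time: 1.23
tcp_pos: [413.4, 287.6, 231.1]
tcp_rot: [-0.0, 0.212, 0.977, -0.0]
ft_force: [0.0, -0.7, 1.0]
finger_gap: 85.4
grasp_force: 0.0
```

```bash
cat >> h.py <<'E'
from scipy.spatial.transform import Rotation as Ro
def st():
    s=status.read_state(); q=s['tcp_rot']; return s,np.array(s['tcp_pos']),Ro.from_quat([q[1],q[2],q[3],q[0]]).as_matrix()
def go(x,y,z):
    s,p,R=st(); d=R.T@(np.array([x,y,z])-p)/30; print('full-scale shift',d.round(2),'t',s['time'],'p',p.round(1),'F',s['ft_force'].round(1),'gap',round(s['finger_gap'],1)); return d
E
python3 - <<'E'
from h import *
snap('wrist','w1'); s,p,R=st(); K,k1,T=par('w1')
print(s['time'],p,s['qpos'].round(2)); print(R.round(3)); print((R.T@(T[:3,3]-p)).round(1),(R.T@T[:3,:3]).round(3),K.round(1),k1)
for P in [(453,286,10),(455,283,55),(542,18,60)]: print(proj('w1',P).round(0))
E
```

```text
1.275 [416.0703116  282.47317217 231.21768534] [-0.92  0.03  0.24  1.83 -0.    1.29  0.46]
[[-0.908  0.419  0.001]
 [ 0.419  0.908 -0.002]
 [-0.001 -0.002 -1.   ]]
[  68.4    2.  -141.2] [[ 0.007 -0.966 -0.258]
 [ 1.     0.006  0.003]
 [-0.002 -0.258  0.966]] [[333.6   0.  316.3]
 [  0.  333.6 200. ]
 [  0.    0.    1. ]] -0.006957087323565077
[[330. 203.]]
[[330. 218.]]
[[148. 378.]]
```

View pics/w1.png

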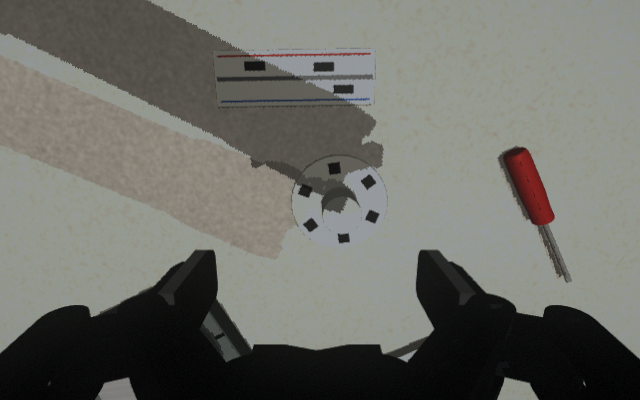

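The wrist view shows the carousel disc with its squares centred near (339,203), the breadboard above it and the screwdriver to the right. On to the stage.

Emit:
send_rows(
  steps=[
    [[-0.92, -0.89, 0, 0], [-0.92, -0.89, 0, 0], [-0.92, -0.89, 0, 0], [-0.92, -0.89, 0, 0], [-0.92, -0.89, 0, 0]],
  ],
)

```text
time: 1.9
tcp_pos: [483.6, 109.1, 231.1]
tcp_rot: [-0.0, 0.212, 0.977, -0.0]
ft_force: [0.1, 0.8, -0.3]
finger_gap: 85.4
grasp_force: 0.0
```

Emit:
send_rows(
  steps=[
    [[-0.92, -0.89, 0, 0], [-0.6, -0.6, 0, 0], [0, 0, 0, 0]],
  ],
)

```text
time: 2.28
tcp_pos: [506.8, 48.6, 231.2]
tcp_rot: [-0.0, 0.214, 0.977, -0.0]
ft_force: [-0.4, 0.0, 0.2]
finger_gap: 85.3
grasp_force: 0.0
```

Run:
```python
from h import *
sq=[(334,168),(368,181),(372,216),(344,238),(310,225),(305,190)]
print('car',np.mean([back('w1',u,v,10) for u,v in sq],0), back('w1',341,206,55))
snap('wrist','w2'); s,p,R=st(); print(s['time'],p)
for P in [(542,18,60),(558,-161,62),(515,-400,12)]: print(proj('w2',P).round(0))
```

```text
car [457.41666667 294.53333333  10.        ] [447.9 297.8  55. ]
2.325 [506.38807708  50.33053755 231.08727858]
[[304. 224.]]
[[157. 305.]]
[[ -5. 325.]]
```

View pics/w2.png

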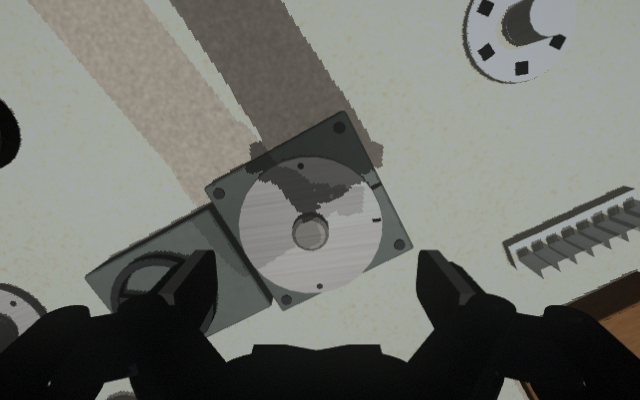

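The view shows the turntable disc centred at about (311,225), with its spigot at (311,233). The wheel is partly hidden at lower left. Next, the hub.

Emit:
send_rows(
  steps=[
    [[-0.4, -0.96, 0, 0], [-0.4, -0.96, 0, 0], [-0.4, -0.96, 0, 0], [-0.4, -0.96, 0, 0], [-0.4, -0.96, 0, 0]],
  ],
)

```text
time: 2.95
tcp_pos: [501.5, -104.6, 231.2]
tcp_rot: [-0.0, 0.211, 0.978, 0.0]
ft_force: [-0.1, 0.3, 0.4]
finger_gap: 85.4
grasp_force: 0.0
```

Emit:
send_rows(
  steps=[
    [[-0.4, -0.96, 0, 0], [-0.4, -0.96, 0, 0], [-0.4, -0.96, 0, 0], [-0.4, -0.96, 0, 0], [-0.4, -0.96, 0, 0]],
  ],
)

```text
time: 3.58
tcp_pos: [497.1, -260.3, 231.1]
tcp_rot: [-0.0, 0.211, 0.978, 0.0]
ft_force: [0.5, 0.8, -0.1]
finger_gap: 85.3
grasp_force: 0.0
```

Emit:
send_rows(
  steps=[
    [[-0.4, -0.96, 0, 0], [-0.4, -0.96, 0, 0], [-0.4, -0.96, 0, 0], [-0.4, -0.5, 0, 0], [0, 0, 0, 0]],
  ],
)

```text
time: 4.2
tcp_pos: [498.5, -373.2, 230.7]
tcp_rot: [-0.001, 0.212, 0.977, -0.0]
ft_force: [-0.1, 0.3, -0.7]
finger_gap: 85.4
grasp_force: 0.0
```

Run:
```python
from h import *
print('deck w2',back('w2',311,225,60),back('w2',311,233,76.5)); print('car sq w2',[back('w2',u,v,10) for u,v in [(485,8),(487,52),(522,68),(558,41)]])
s,p,R=st();im=snap('wrist','w3'); print(s['time'],p,s['qpos'].round(2))
for P in [(517,-400,12),(515,-399,69)]: print(proj('w3',P).round(0))
```

```text
deck w2 [545.4  24.2  60. ] [547.5  23.5  76.5]
car sq w2 [array([428.5, 264.9,  10. ]), array([467.8, 254.7,  10. ]), array([497.2, 282.9,  10. ]), array([487.4, 322.8,  10. ])]
4.2 [ 498.54394275 -373.194466    230.65816817] [-0.06  0.35  0.81  1.57 -0.26  1.34  1.93]
[[302. 196.]]
[[300. 209.]]
```

View pics/w3.png

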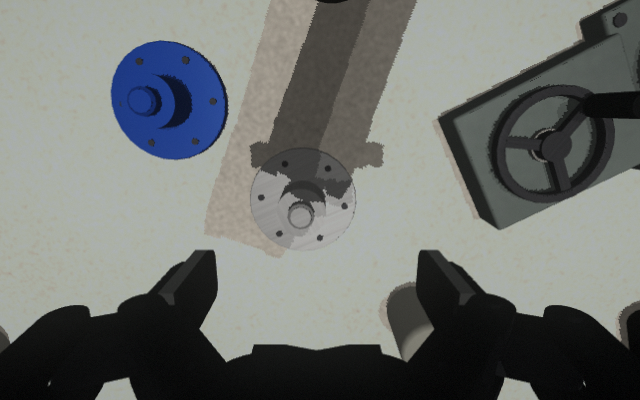

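The view shows the hub's flange holes centred near (303,201) and its top spigot at (300,216). The blue decoy at (165,100) is well clear. The wheel rim is centred near (552,144).

Run:
```python
from h import *
h=[(285,164),(328,168),(345,206),(320,238),(280,233),(262,197)]
print('hub',np.mean([back('w3',u,v,12) for u,v in h],0),back('w3',300,216,69)); print('wheel',back('w3',552,143.5,62),back('w3',549,146,62))
c=np.mean([back('w3',u,v,12) for u,v in h],0); go(c[0],c[1],150)
```

```text
hub [ 523.35       -401.26666667   12.        ] [ 521.7 -401.6   69. ]
wheel [ 556.3 -161.2   62. ] [ 557.4 -164.3   62. ]
full-scale shift [-1.15 -0.54  2.69] t 4.25 p [ 498.7 -372.3  230.7] F [-0.4  0.4  0.6] gap 85.3
```

Emit:
send_rows(
  steps=[
    [[-0.57, -0.27, 0.8, 0], [-0.58, -0.27, 0.8, 0], [0, 0, 0.8, 0], [0, 0, 0.8, 0], [0, 0, 0.8, 0]],
  ],
)

```text
time: 4.88
tcp_pos: [523.8, -400.1, 110.4]
tcp_rot: [-0.0, 0.211, 0.978, 0.001]
ft_force: [-0.3, 0.3, -0.2]
finger_gap: 85.7
grasp_force: 0.0
```

Emit:
send_rows(
  steps=[
    [[0, 0, 0.8, 0], [0, 0, 0.8, 0], [0, 0, 0.8, 0], [0, 0, 0.55, 0], [0, 0, 0, 0]],
  ],
)

```text
time: 5.5
tcp_pos: [522.8, -400.8, 21.8]
tcp_rot: [-0.001, 0.211, 0.977, 0.001]
ft_force: [0.2, 0.6, 1.3]
finger_gap: 85.4
grasp_force: 0.0
```

Run:
```python
from h import *
s,p,R=st(); im=snap('wrist','w4'); go(522.5,-401.5,20); print(proj('w4',[(522.5,-401.5,69),(522.5,-401.5,12)]))
```

```text
full-scale shift [ 0.02 -0.    0.1 ] t 5.55 p [ 523.2 -401.7   22.9] F [-0.6  1.  -0.2] gap 85.5
[[316.70767935 316.10930463]
 [316.44001786 246.7110676 ]]
```

View pics/w4.png

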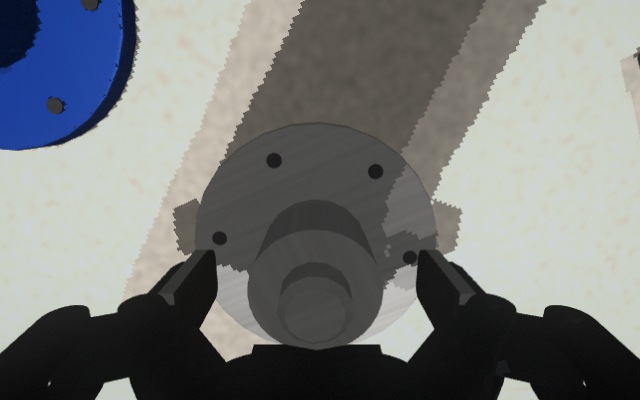

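The hub boss is between the fingers. The spigot's top face is at about (314.5,310), against a prediction of (316.7,316), so the hub sits about 2 mm towards tool +x. I'll correct by 2 mm and grip.

Emit:
send_rows(
  steps=[
    [[0.06, 0, 0.1, 0], [0, 0, 0, 0], [0, 0, 0, 0], [0, 0, 0, 0], [0, 0, 0, 0]],
  ],
  jaw=-1,
  grip_force=70,
)

```text
time: 6.18
tcp_pos: [521.6, -401.8, 20.8]
tcp_rot: [0.0, 0.212, 0.977, 0.0]
ft_force: [-1.2, 2.3, 6.1]
finger_gap: 48.6
grasp_force: 72.5
```

Emit:
send_rows(
  steps=[
    [[0, 0, 0, 0], [0, 0, 0, 0]],
  ],
)

```text
time: 6.42
tcp_pos: [521.6, -401.8, 20.8]
tcp_rot: [0.0, 0.212, 0.977, 0.0]
ft_force: [-1.3, 2.3, 6.2]
finger_gap: 48.1
grasp_force: 72.5
```

Run:
```python
from h import *
im=snap('wrist','w5'); go(522.5,-401.5,20)
x0,x1=240,390
g=cv2.cvtColor(im,cv2.COLOR_RGB2GRAY); cv2.imwrite('pics/w5c.png',cv2.resize(im[100:370,160:480,::-1],None,fx=2,fy=2))
s,p,R=st()
for k in (0,1,2,3): print(k,proj('w5',[p+R@[k,0,0]+[0,0,69-p[2]],p+R@[k+60,0,0]+[0,0,12-p[2]]]).round(1).tolist())
```

```text
full-scale shift [-0.02  0.02  0.03] t 6.475 p [ 521.6 -401.8   20.8] F [-2.1  1.6  7.2] gap 48.6
0 [[319.0, 318.4], [318.3, 120.1]]
1 [[319.0, 315.6], [318.3, 117.8]]
2 [[319.0, 312.9], [318.3, 115.4]]
3 [[319.0, 310.1], [318.3, 113.1]]
```

View pics/w5c.png

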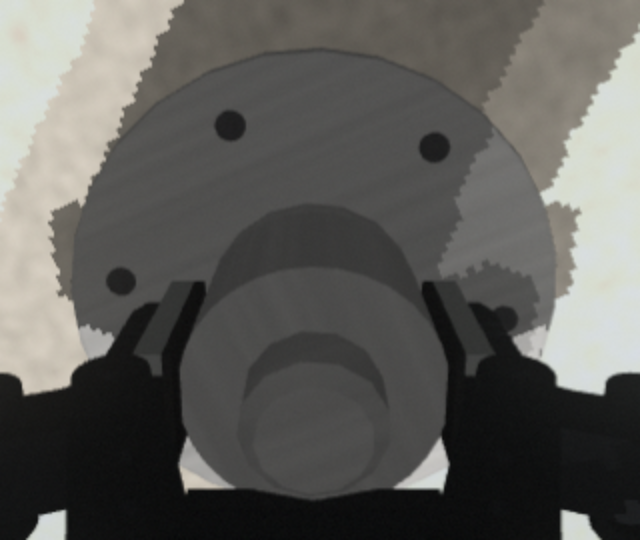

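The hub is gripped with a gap of 48.6. Its spigot is at about (317.5,320) in the full image, so it is centred to within about 1 mm. I'll lift it and view the deck from beside.

Emit:
send_rows(
  steps=[
    [[0, 0, -0.5, 0], [0, 0, -1, 0], [0, 0, -1, 0], [0, 0, -1, 0], [0, 0, -1, 0]],
  ],
)

```text
time: 7.1
tcp_pos: [520.9, -401.6, 156.3]
tcp_rot: [-0.0, 0.212, 0.977, -0.0]
ft_force: [-0.3, 0.3, -4.8]
finger_gap: 48.3
grasp_force: 73.1
```

Emit:
send_rows(
  steps=[
    [[0.13, 0.6, -1, 0], [0.13, 1, -1, 0], [0.13, 1, -1, 0], [0.13, 1, -0.5, 0], [0.13, 1, 0, 0]],
  ],
)

```text
time: 7.72
tcp_pos: [560.9, -267.6, 261.8]
tcp_rot: [0.001, 0.212, 0.977, -0.0]
ft_force: [0.9, -0.1, -5.6]
finger_gap: 48.9
grasp_force: 73.3
```

Emit:
send_rows(
  steps=[
    [[0.13, 1, 0, 0], [0.13, 1, 0, 0], [0.13, 1, 0, 0], [0.13, 1, 0, 0], [0.13, 1, 0, 0]],
  ],
)

```text
time: 8.35
tcp_pos: [604.7, -122.7, 260.2]
tcp_rot: [-0.0, 0.212, 0.977, -0.0]
ft_force: [0.2, 0.0, -5.4]
finger_gap: 48.3
grasp_force: 73.3
```

Emit:
send_rows(
  steps=[
    [[0.13, 1, 0, 0], [0.13, 1, 0, 0], [0.13, 0.6, 0, 0], [0, 0, 0, 0], [0, 0, 0, 0]],
  ],
)

```text
time: 8.98
tcp_pos: [626.2, -49.2, 260.0]
tcp_rot: [0.0, 0.213, 0.977, -0.0]
ft_force: [-0.4, 0.3, -4.3]
finger_gap: 48.8
grasp_force: 73.4
```

Run:
```python
from h import *
s,p,R=st(); im=snap('wrist','w6'); go(543,20,150)
print(proj('w6',[(543,20,60),(543,20,76.5)]).round(0).tolist())
# top-image disc fit
t=cv2.imread('pics/top0.png'); g=cv2.cvtColor(t,cv2.COLOR_BGR2GRAY)[155:220,282:345]
g=cv2.resize(g,None,fx=8,fy=8,interpolation=cv2.INTER_CUBIC); th,b=cv2.threshold(g,0,255,cv2.THRESH_OTSU)
for c in cv2.findContours(b,cv2.RETR_EXTERNAL,cv2.CHAIN_APPROX_NONE)[0]:
    if cv2.contourArea(c)>30000:
        e=cv2.fitEllipse(cv2.convexHull(c)); print(e, back('top0',(e[0][0]+.5)/8-.5+282,(e[0][1]+.5)/8-.5+155,60))
```

```text
full-scale shift [3.49 0.95 3.67] t 9.025 p [626.2 -49.4 260.1] F [-0.   0.1 -4.5] gap 48.6
[[347.0, 67.0], [349.0, 65.0]]
((245.55503845214844, 240.18829345703125), (330.4285583496094, 339.0732727050781), 85.22589874267578) [546.9  20.5  60. ]Traceback (most recent call last):
  File "<stdin>", line 9, in <module>
cv2.error: OpenCV(4.12.0) /io/opencv/modules/imgproc/src/shapedescr.cpp:361: error: (-201:Incorrect size of input array) There should be at least 5 points to fit the ellipse in function 'fitEllipseNoDirect'
```

View pics/w6.png

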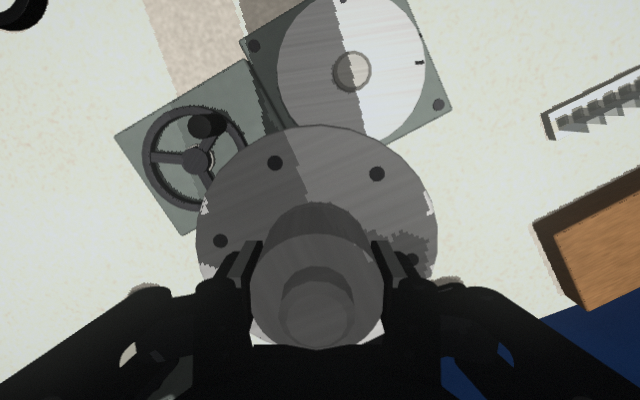

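The deck spigot is visible at about (352,70.5), the disc's left and right edges are at 276 and 426, and the crank handle top is near (205,124).

Run:
```python
from h import *
print(back('w6',352,70.5,70),back('w6',351,71,60),'edges',back('w6',276,72,60),back('w6',426,66,60)); print('crank',back('w6',205,124,114),'wheel',back('w6',195,160,62))
D=np.array([547,18.5]); 
for z in (145,82): print(proj('w6',[(*D,70)]).round(1)); s,p,R=st(); go(*(D+R[:2,0]*1),z)
```

```text
[548.5  21.8  70. ] [548.   22.1  60. ] edges [518.9 -43.9  60. ] [573.6  89.2  60. ]
crank [ 538.6 -113.2  114. ] wheel [ 560.5 -156.4   62. ]
[[348.1  70.4]]
full-scale shift [3.38 0.96 3.83] t 9.025 p [626.2 -49.4 260.1] F [-0.   0.1 -4.5] gap 48.6
[[348.1  70.4]]
full-scale shift [3.38 0.96 5.93] t 9.025 p [626.2 -49.4 260.1] F [-0.   0.1 -4.5] gap 48.6
```

Emit:
send_rows(
  steps=[
    [[0.8, 0.25, 0.3, 0], [0.9, 0.28, 0.8, 0], [0.9, 0.28, 0.9, 0], [0.6, 0.19, 0.9, 0], [0.21, 0.06, 0.9, 0]],
  ],
)

```text
time: 9.65
tcp_pos: [545.9, 23.5, 145.4]
tcp_rot: [0.0, 0.212, 0.977, 0.0]
ft_force: [1.2, -0.5, -4.5]
finger_gap: 48.5
grasp_force: 73.4
```

Emit:
send_rows(
  steps=[
    [[0, 0, 0.7, 0], [0, 0, 0.4, 0], [0, 0, 0.1, 0], [0, 0, 0, 0], [0, 0, 0, 0]],
  ],
)

```text
time: 10.28
tcp_pos: [547.2, 23.7, 110.6]
tcp_rot: [0.001, 0.212, 0.977, 0.0]
ft_force: [-0.1, -0.3, -4.6]
finger_gap: 48.5
grasp_force: 73.3
```

Emit:
send_rows(
  steps=[
    [[0, 0, 0.15, 0], [0, 0, 0.15, 0], [0, 0, 0.15, 0], [0, 0, 0, 0]],
  ],
)

```text
time: 10.78
tcp_pos: [546.3, 23.8, 95.8]
tcp_rot: [-0.0, 0.212, 0.977, -0.0]
ft_force: [0.2, 0.3, -5.0]
finger_gap: 48.5
grasp_force: 73.3
```

Run:
```python
from h import *
go(546.6,22.4,80.8); s,p,R=st(); print(s['wrist_torque'],s['grasp_force'],(R.T@s['ft_force']).round(1))
```

```text
full-scale shift [-0.03 -0.04  0.5 ] t 10.775 p [546.3  23.8  95.8] F [ 0.2  0.3 -5. ] gap 48.5
[-0.03346689 -0.0229561  -0.01246051] 73.32806825637817 [-0.   0.4  5. ]
```

Emit:
send_rows(
  steps=[
    [[-0.03, -0.03, 0.1, 0], [0, 0, 0.1, 0], [0, 0, 0, 0]],
  ],
)

```text
time: 11.15
tcp_pos: [547.0, 22.5, 90.0]
tcp_rot: [-0.0, 0.212, 0.977, -0.0]
ft_force: [1.7, -0.4, -4.1]
finger_gap: 48.8
grasp_force: 73.3
```

Run:
```python
from h import *
go(546.6,22.4,80.8); s,p,R=st(); print(s['wrist_torque'],s['grasp_force'],(R.T@s['ft_force']).round(1))
```

```text
full-scale shift [ 0.01 -0.01  0.31] t 11.15 p [547.   22.5  90. ] F [ 1.7 -0.4 -4.1] gap 48.8
[ 0.03939231 -0.00130025 -0.01634357] 73.32831144332886 [-1.7  0.3  4.1]
```

Emit:
send_rows(
  steps=[
    [[0, 0, 0.1, 0], [0, 0, 0.1, 0], [0, 0, 0.07, 0], [0, 0, 0, 0]],
  ],
)

```text
time: 11.65
tcp_pos: [547.0, 22.6, 82.0]
tcp_rot: [-0.0, 0.212, 0.977, -0.0]
ft_force: [0.7, 1.0, -4.2]
finger_gap: 48.2
grasp_force: 73.3
```

Run:
```python
from h import *
go(546.6,22.4,80.8); s,p,R=st(); print(s['wrist_torque'],s['grasp_force'],(R.T@s['ft_force']).round(1))
```

```text
full-scale shift [ 0.01 -0.01  0.04] t 11.65 p [547.   22.6  82. ] F [ 0.7  1.  -4.2] gap 48.2
[-0.01570579 -0.05480765 -0.03249196] 73.32839369773865 [-0.2  1.2  4.2]
```

Emit:
send_rows(
  steps=[
    [[0, 0, 0.04, 0], [0, 0, 0.04, 0], [0, 0, 0, 0]],
  ],
)

```text
time: 12.02
tcp_pos: [547.2, 22.6, 80.7]
tcp_rot: [-0.0, 0.212, 0.977, 0.0]
ft_force: [-5.9, 0.0, 7.1]
finger_gap: 48.6
grasp_force: 74.3
```

It's seated: contact came at z=80.7 as expected. I'll release, check, and rise.

Emit:
send_rows(
  steps=[
    [[0, 0, 0, 0], [0, 0, 0, 0], [0, 0, 0, 0], [0, 0, 0, 0], [0, 0, -0.3, 0]],
  ],
  jaw=1,
)

```text
time: 12.65
tcp_pos: [546.7, 22.5, 88.6]
tcp_rot: [-0.001, 0.212, 0.977, -0.0]
ft_force: [1.2, 0.2, 0.8]
finger_gap: 85.1
grasp_force: 0.0
```

Emit:
send_rows(
  steps=[
    [[0, 0, -1, 0], [0, 0, -1, 0], [0, 0, -1, 0], [0, 0, -1, 0], [0, 0, -0.5, 0]],
  ],
)

```text
time: 13.28
tcp_pos: [547.8, 22.5, 225.9]
tcp_rot: [0.001, 0.212, 0.977, 0.001]
ft_force: [0.6, 0.5, 0.4]
finger_gap: 85.6
grasp_force: 0.0
```

Run:
```python
from h import *
s,p,R=st(); K=snap('wrist','w7'); go(457,293,230); print(proj('w7',[(547.5,22,129),(547.5,22,72)]).round(1).tolist())
cv2.imwrite('pics/w7c.png',K[:,:,::-1])
```

```text
full-scale shift [ 6.5   6.95 -0.1 ] t 13.325 p [548.2  22.6 226.9] F [ 0.7 -0.3  1.1] gap 85.6
[[316.4, 200.0], [316.3, 183.5]]
```

View pics/w7c.png

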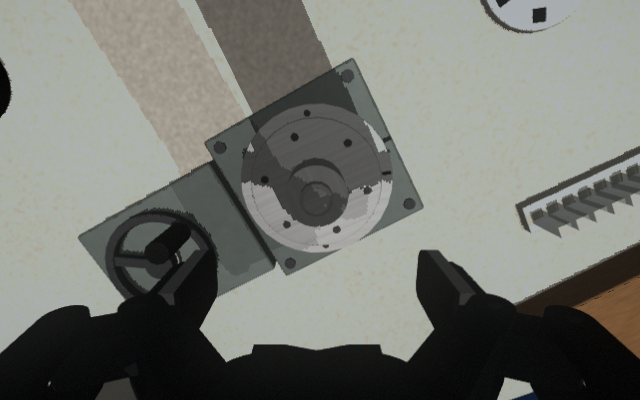

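The hub is seated and concentric. Its spigot top is at (316,199), against a prediction of (316.4,200) for the axis at (547.5,22). My picture views are used up, so the rest is numeric. Next, the carousel.

Emit:
send_rows(
  steps=[
    [[0.84, 0.77, 0, 0], [0.84, 0.77, 0, 0], [0.84, 0.77, 0, 0], [0.84, 0.77, 0, 0], [0.84, 0.77, 0, 0]],
  ],
)

```text
time: 13.95
tcp_pos: [479.3, 180.8, 223.0]
tcp_rot: [-0.0, 0.212, 0.977, -0.0]
ft_force: [0.5, 0.1, -0.5]
finger_gap: 85.3
grasp_force: 0.0
```

Emit:
send_rows(
  steps=[
    [[0.84, 0.77, 0, 0], [0.84, 0.77, 0, 0], [0.84, 0.77, 0, 0], [0.84, 0.77, 0, 0], [0, 0, 0, 0]],
  ],
)

```text
time: 14.58
tcp_pos: [424.8, 308.1, 222.6]
tcp_rot: [-0.001, 0.21, 0.978, -0.001]
ft_force: [0.6, -0.2, -0.7]
finger_gap: 85.4
grasp_force: 0.0
```

Emit:
send_rows(
  steps=[
    [[0, 0, 0, 0], [0, 0, 0, 0]],
  ],
)

```text
time: 14.82
tcp_pos: [427.2, 304.6, 223.6]
tcp_rot: [-0.0, 0.213, 0.977, -0.0]
ft_force: [0.6, -0.0, 0.8]
finger_gap: 85.2
grasp_force: 0.0
```

Run:
```python
from h import *
im=snap('wrist','w8'); s,p,R=st()
C=(457.5,294); c=proj('w8',(*C,10))[0]; print(c)
g=cv2.cvtColor(im,cv2.COLOR_RGB2GRAY)
n,l,S,ce=cv2.connectedComponentsWithStats((g<55).astype('uint8'))
for i in range(1,n):
    if 20<S[i,4]<400 and np.hypot(*(ce[i]-c))<70: print(S[i],ce[i].round(1),back('w8',*ce[i],10))
go(*C,70)
```

```text
[319.71683894 200.66082646]
[309 158  13  13 135] [314.6 163.9] [418.1 305.9  10. ]
[342 171  15  14 116] [349.5 177.5] [447.2 334.   10. ]
[279 181  13  13 113] [285.1 186.8] [427.6 266.1  10. ]
[303 185  35  18 235] [318.8 190.9] [447.  297.7  10. ]
[348 208  13  12 100] [354.1 213.4] [486.8 322.8  10. ]
[285 216  14  13 101] [291.4 222.1] [467.1 254.8  10. ]
[320 231  11   9  87] [325.2 235.2] [497.  282.9  10. ]
full-scale shift [-1.07  0.1   5.12] t 14.875 p [427.2 304.7 223.7] F [-0.6 -0.3 -0.3] gap 85.6
```

Emit:
send_rows(
  steps=[
    [[-0.53, 0.05, 0.6, 0], [-0.53, 0.06, 0.9, 0], [0, 0, 0.9, 0], [0, 0, 0.9, 0], [0, 0, 0.9, 0]],
  ],
)

```text
time: 15.5
tcp_pos: [457.5, 294.9, 97.1]
tcp_rot: [0.0, 0.212, 0.977, 0.0]
ft_force: [-0.2, -0.9, -0.3]
finger_gap: 85.4
grasp_force: 0.0
```

Emit:
send_rows(
  steps=[
    [[0, 0, 0.9, 0], [0, 0, 0.9, 0], [0, 0, 0.6, 0], [0, 0, 0.2, 0], [0, 0, 0, 0]],
  ],
)

```text
time: 16.12
tcp_pos: [457.3, 295.5, 20.0]
tcp_rot: [0.0, 0.212, 0.977, 0.0]
ft_force: [-0.1, 0.4, 0.4]
finger_gap: 85.5
grasp_force: 0.0
```

Emit:
send_rows(
  steps=[
    [[0, 0, 0, 0], [0, 0, 0, 0], [0, 0, 0, 0], [0, 0, 0, 0], [0, 0, 0, 0]],
  ],
  jaw=-1,
  grip_force=50,
)

```text
time: 16.75
tcp_pos: [457.3, 295.8, 20.6]
tcp_rot: [0.0, 0.212, 0.977, 0.0]
ft_force: [-2.0, -1.3, 6.3]
finger_gap: 39.1
grasp_force: 49.9
```

Run:
```python
from h import *
im=snap('wrist','w9'); s,p,R=st(); go(457.3,294.4,20)
g=cv2.cvtColor(im,cv2.COLOR_RGB2GRAY)
n,l,S,ce=cv2.connectedComponentsWithStats((g<55).astype('uint8'))
for i in range(1,n):
    if 60<S[i,4]<2500: print(S[i],ce[i].round(1),back('w9',*ce[i],10),(R.T@(back('w9',*ce[i],10)-p))[:2].round(1))
```

```text
full-scale shift [-0.02 -0.04  0.02] t 16.8 p [457.3 295.8  20.6] F [-1.6 -1.1  5.2] gap 38.8
[289 151  30  30 709] [303.2 165. ] [418.1 306.1  10. ] [40.  -6.9]
[366 180  36  34 651] [383.9 196.7] [447.4 334.3  10. ] [25.  30.9]
[222 202  32  32 648] [237.  217.4] [427.9 266.6  10. ] [ 14.7 -38.8]
```

Emit:
send_rows(
  steps=[
    [[0, 0, -0.5, 0], [0, 0, -1, 0], [0, 0, -1, 0], [0, 0, -1, 0], [0, 0, -1, 0]],
  ],
)

```text
time: 17.42
tcp_pos: [456.9, 295.3, 156.6]
tcp_rot: [0.0, 0.212, 0.977, 0.0]
ft_force: [0.3, 0.0, -2.9]
finger_gap: 38.9
grasp_force: 50.8
```

Emit:
send_rows(
  steps=[
    [[-0.5, -0.5, -1, 0], [-0.85, -0.9, -0.3, 0], [-0.85, -0.9, 0, 0], [-0.85, -0.9, 0, 0], [-0.85, -0.9, 0, 0]],
  ],
)

```text
time: 18.05
tcp_pos: [512.7, 133.8, 194.6]
tcp_rot: [0.0, 0.212, 0.977, 0.0]
ft_force: [0.5, -0.5, -2.8]
finger_gap: 38.8
grasp_force: 50.9
```

Emit:
send_rows(
  steps=[
    [[-0.85, -0.9, 0, 0], [-0.85, -0.95, 0, 0], [-0.6, -0.7, 0, 0], [-0.35, -0.36, 0, 0], [0, 0, 0, 0]],
  ],
)

```text
time: 18.68
tcp_pos: [548.9, 22.2, 194.1]
tcp_rot: [0.0, 0.213, 0.977, 0.0]
ft_force: [0.0, 0.1, -3.2]
finger_gap: 38.9
grasp_force: 50.9
```

Run:
```python
from h import *
go(547.7,22.5,157)
```

```text
full-scale shift [ 0.04 -0.01  1.24] t 18.675 p [548.9  22.2 194.1] F [ 0.   0.1 -3.2] gap 38.9
```

Emit:
send_rows(
  steps=[
    [[0.03, 0, 0.6, 0], [0, 0, 0.5, 0], [0, 0, 0.14, 0], [0, 0, 0, 0], [0, 0, 0, 0]],
  ],
)

```text
time: 19.3
tcp_pos: [548.4, 23.2, 157.0]
tcp_rot: [0.0, 0.212, 0.977, 0.0]
ft_force: [0.1, 0.1, -3.4]
finger_gap: 38.6
grasp_force: 50.9
```

Emit:
send_rows(
  steps=[
    [[0, 0, 0.12, 0], [0, 0, 0.12, 0], [0, 0, 0.1, 0], [0, 0, 0, 0]],
  ],
)

```text
time: 19.8
tcp_pos: [547.9, 23.1, 146.1]
tcp_rot: [-0.0, 0.212, 0.977, -0.0]
ft_force: [-0.6, -0.7, -2.8]
finger_gap: 38.6
grasp_force: 50.7
```

Run:
```python
from h import *
go(547.7,22.5,135.6); s,p,R=st(); print((R.T@s['ft_force']).round(1))
```

```text
full-scale shift [-0.   -0.02  0.35] t 19.8 p [547.9  23.1 146.1] F [-0.6 -0.7 -2.8] gap 38.6
[ 0.3 -0.9  2.8]
```

Past the taper with no load. I'll continue down.

Emit:
send_rows(
  steps=[
    [[0, -0.01, 0.1, 0], [0, 0, 0.1, 0], [0, 0, 0.08, 0], [0, 0, 0, 0]],
  ],
)

```text
time: 20.3
tcp_pos: [547.8, 22.9, 137.8]
tcp_rot: [-0.0, 0.212, 0.977, -0.0]
ft_force: [0.0, -0.2, -3.6]
finger_gap: 39.0
grasp_force: 50.7
```

Emit:
send_rows(
  steps=[
    [[0, 0, 0.04, 0], [0, 0, 0.04, 0], [0, 0, 0, 0]],
  ],
)

```text
time: 20.68
tcp_pos: [547.9, 22.9, 135.6]
tcp_rot: [0.0, 0.212, 0.977, -0.0]
ft_force: [0.4, -0.9, -1.8]
finger_gap: 39.0
grasp_force: 51.1
```

Emit:
send_rows(
  steps=[
    [[0, 0, 0.03, 0], [0, 0, 0, 0]],
  ],
)

```text
time: 20.92
tcp_pos: [548.0, 22.9, 135.6]
tcp_rot: [-0.0, 0.212, 0.977, 0.0]
ft_force: [-6.0, -0.6, 6.5]
finger_gap: 38.9
grasp_force: 52.0
```

Emit:
send_rows(
  steps=[
    [[0, 0, 0, 0], [0, 0, 0, 0], [0, 0, 0, 0], [0, 0, 0, 0], [0, 0, -0.3, 0]],
  ],
  jaw=1,
)

```text
time: 21.55
tcp_pos: [547.4, 22.8, 143.5]
tcp_rot: [-0.001, 0.212, 0.977, -0.0]
ft_force: [-0.2, -0.7, -0.9]
finger_gap: 85.7
grasp_force: 0.0
```

Emit:
send_rows(
  steps=[
    [[0, 0, -0.8, 0], [0, 0, -1, 0], [0, 0, -1, 0], [0, 0, -0.4, 0], [0, 0, 0, 0]],
  ],
)

```text
time: 22.18
tcp_pos: [548.2, 22.9, 240.1]
tcp_rot: [0.0, 0.212, 0.977, 0.0]
ft_force: [-0.0, -0.5, 0.0]
finger_gap: 85.3
grasp_force: 0.0
```

Run:
```python
from h import *
im=snap('wrist','wA'); g=cv2.cvtColor(im,cv2.COLOR_RGB2GRAY); go(548,22.5,235)
n,l,S,ce=cv2.connectedComponentsWithStats((g<55).astype('uint8'))
for i in range(1,n):
    b=back('wA',*ce[i],125)
    if 20<S[i,4]<2500 and np.hypot(*(b[:2]-[548,22]))<60: print(S[i],ce[i].round(1),b)
```

```text
full-scale shift [-0.01 -0.01  0.14] t 22.225 p [547.7  23.  239.2] F [ 0.  -0.5 -0.2] gap 85.6
[300 135  18  18 261] [308.2 143.2] [509.   33.2 125. ]
[347 153  22  21 253] [357.5 162.9] [538.4  61.6 125. ]
[212 157  65 103 643] [243.6 205.8] [532.7 -34.6 125. ]
[258 166  20  20 259] [267.5 175.9] [518.8  -6.3 125. ]
[354 204  19  18 211] [363.  212.6] [577.4  50.2 125. ]
[267 215  21  20 210] [276.8 224.7] [558.  -17.4 125. ]
[316 237  16  13 161] [323.2 243.2] [588.2  10.3 125. ]
```

Emit:
send_rows(
  steps=[
    [[-0.3, -0.91, 0, 0], [-0.3, -0.91, 0, 0], [-0.3, -0.91, 0, 0], [-0.3, -0.91, 0, 0], [-0.3, -0.91, 0, 0]],
  ],
)

```text
time: 22.85
tcp_pos: [531.6, -120.7, 238.3]
tcp_rot: [-0.001, 0.212, 0.977, -0.0]
ft_force: [0.7, 0.4, 0.3]
finger_gap: 85.6
grasp_force: 0.0
```

Emit:
send_rows(
  steps=[
    [[-0.3, -0.91, 0, 0], [0, 0, 0, 0], [0, 0, 0, 0]],
  ],
)

```text
time: 23.22
tcp_pos: [529.0, -147.9, 238.8]
tcp_rot: [-0.001, 0.212, 0.977, -0.0]
ft_force: [-0.0, 0.2, -0.4]
finger_gap: 85.4
grasp_force: 0.0
```

Run:
```python
from h import *
im=snap('wrist','wB'); s,p,R=st(); print(s['time'],p); g=cv2.cvtColor(im,cv2.COLOR_RGB2GRAY)
W=(557.5,-161.5); print(proj('wB',[(*W,62),(*W,114)]).round(0).tolist())
# rectify on plane z=114 and z=62 in world, print coarse darkness map 
def ortho(z,step,half):
    ys=np.arange(half,-half-1,-step); xs=np.arange(-half,half+1,step)
    P=np.array([(W[0]+a,W[1]+b,z) for a in ys for b in -xs]); uv=proj('wB',P).astype('float32').reshape(len(ys),-1,2)
    return cv2.remap(g,uv[...,0],uv[...,1],cv2.INTER_LINEAR)
m=ortho(114,6,78)
print('rows x from +78 down, cols y from +78 (left) to -78'); 
for r in m: print(''.join('%4d'%v for v in r))
```

```text
23.275 [ 529.15548475 -147.45352902  238.93128049]
[[316.0, 210.0], [317.0, 228.0]]
rows x from +78 down, cols y from +78 (left) to -78
  25  25  25 158 176 175 178 177 177 176 177 175 176 175 176 173 176 177 172 176 176 177 172 176 176 175 175
  25  25  26 176 176 177 176 176 177 177 176 175 176 177 176 174 176 176 176 177 176 176 176 175 175 175 175
  26  26 128 177 176 176 178 176 176 174 176 175 174 176 176 176 176 176 177 176 175 176 175 173 173 173 174
  33  26 176 177 177 177 177 176 176 176 177 175 176 176 177 175 176 178 176 177 175 176 175 174 176 175 172
 176 174 177 176 176 175 177 177 177 176 175 177 176 176 177 176 174 177 174 177 174 176 174 173 177 176 175
 175 176 175 176 176 173 176 176 174 177 174 178 173 176 175 175 174 176 174 176 176 175 176 174 174 176 175
 176 176 176 176 176 176 176 176 176 174 176 176 176 176 177 176 175 177 176 174 177 175 175 176 172 176 176
 175 176 176 176 176 176 176 176 175 176 174 168 156 151 131 108  98  95  96  97 175 177 176 175 176 177 176
 118 105 102 103 103 103 102 102 102  56  55  56  56  54  62  97  97  97  99  97 174 176 176
[... 1278 characters left out ...]
39  26  48  89  90  89 154 155 154 163 161 176
 107 106  76  52  53  53  52  28  28  26  50  52  38  39  24  26  34  90  89  89  90 157 154 152 153 156 177
 108 107  57  52  52  52  52  52  40  27  29  30  28  24  25  41  91  90  90  89  90 156 154 156 161 164 176
 111 110  54  54  53  53  53  52  51  52  53  53  39  39  40  41  41  90  91  91  90 157 157 153 163 165 176
 108 111  53  53  52  53  52  53  52  50  47  46  36  36  32  36  35  38  51  93 153 164 154 157 155 174 177
  35  33  40  49  67  90  90  97 100 101 100 101  74  71  72  75  78  93 156 157 150 162 155 154 152 177 175
  34 176  99  99 101  99 103  96 102 106 102  96  75  75  73  77  79 162 157 161 156 156 155 158 160 177 175
```

```bash
cat > fit.py <<'E'
from h import *
from scipy.optimize import minimize
a=np.linspace(0,2*np.pi,60)
def fitcrank(f,x0,thr=22):
    g=cv2.cvtColor(cv2.imread(f'pics/{f}.png'),cv2.COLOR_BGR2GRAY)
    def sil(x):
        P=np.vstack([np.c_[x[0]+10.5*np.cos(a),x[1]+10.5*np.sin(a),0*a+z] for z in (68,114)])
        h=cv2.convexHull(proj(f,P).astype('float32')); return h
    h0=sil(x0); m=np.zeros_like(g); cv2.fillConvexPoly(m,h0.astype(int),1); roi=cv2.dilate(m,np.ones((25,25)))
    D=((g<thr)&(roi>0)).astype('uint8'); n,l,S,_=cv2.connectedComponentsWithStats(D); D=(l==1+S[1:,4].argmax())
    def cost(x):
        big=np.zeros(g.shape,np.uint8); cv2.fillConvexPoly(big,np.round(sil(x)*16).astype(int),1,shift=4); b=big>0
        return 1-(b&D).sum()/max((b|D).sum(),1)
    best=min(((cost((x0[0]+i,x0[1]+j)),x0[0]+i,x0[1]+j) for i in np.arange(-12,12.1,.5) for j in np.arange(-12,12.1,.5)))
    return best
E
python3 - <<'E'
from fit import *
for f in ('wB','w7'): 
    for t in (22,30): print(f,t,fitcrank(f,(538,-117),t))
# stage direction: straight edges in wB & w2 via Hough at z=45/…: minimal check from top0
s,p,R=st(); go(538,-117,80)
E
```

```text
wB 22 (np.float64(0.1235955056179775), np.float64(536.5), np.float64(-120.0))
wB 30 (np.float64(0.3162790697674419), np.float64(536.0), np.float64(-119.5))
w7 22 (np.float64(0.33448038540949754), np.float64(538.0), np.float64(-117.0))
w7 30 (np.float64(0.3319200484554815), np.float64(537.0), np.float64(-116.5))
full-scale shift [0.14 1.05 5.3 ] t 23.275 p [ 529.2 -147.5  238.9] F [-0.4 -0.1 -0.1] gap 85.6
```

Emit:
send_rows(
  steps=[
    [[0.08, 0.47, 0.5, 0], [0.08, 0.47, 0.8, 0], [0, 0, 0.9, 0], [0, 0, 0.9, 0], [0, 0, 0.9, 0]],
  ],
)

```text
time: 23.9
tcp_pos: [536.4, -118.8, 117.6]
tcp_rot: [-0.001, 0.211, 0.978, 0.0]
ft_force: [0.6, 0.0, 0.1]
finger_gap: 85.8
grasp_force: 0.0
```

Emit:
send_rows(
  steps=[
    [[0, 0, 0.8, 0], [0, 0, 0.4, 0], [0, 0, 0.1, 0], [0, 0, 0, 0]],
  ],
)

```text
time: 24.4
tcp_pos: [536.9, -120.7, 81.1]
tcp_rot: [0.0, 0.212, 0.977, 0.0]
ft_force: [1.1, 0.5, -0.6]
finger_gap: 85.0
grasp_force: 0.0
```

Run:
```python
from fit import *
snap('wrist','wC'); go(536.5,-120,80); print(fitcrank('wC',(536.5,-120)))
```

```text
full-scale shift [0.03 0.02 0.05] t 24.45 p [ 537.1 -120.8   81.4] F [ 0.5 -0.7  0. ] gap 85.1
(np.float64(0.0941203281677302), np.float64(536.5), np.float64(-118.5))
```

Emit:
send_rows(
  steps=[
    [[0.05, 0.06, 0.05, 0], [0, 0, 0, 0], [0, 0, 0, 0], [0, 0, 0, 0], [0, 0, 0, 0]],
  ],
  jaw=-1,
  grip_force=30,
)

```text
time: 25.08
tcp_pos: [536.1, -118.4, 79.5]
tcp_rot: [0.0, 0.212, 0.977, 0.0]
ft_force: [-2.2, 2.0, 4.1]
finger_gap: 20.1
grasp_force: 29.2
```

Emit:
send_rows(
  steps=[
    [[0, 0, 0, 0], [0, 0, 0, 0]],
  ],
)

```text
time: 25.32
tcp_pos: [536.1, -118.4, 79.5]
tcp_rot: [0.0, 0.212, 0.977, 0.0]
ft_force: [-2.6, 3.0, 5.2]
finger_gap: 20.0
grasp_force: 29.2
```

```bash
cat > rows.py <<'E'
from h import *
def rows(W,n,step,r=None):
    s,p,R=st(); Rr=Ro.from_euler('z',0).as_matrix(); d=p[:2]-W; r0=np.hypot(*d); ph=np.arctan2(d[1],d[0]); r=r or r0
    cur=p[:2].copy(); out=[]
    print('t',s['time'],'p',p.round(1),'r',r0.round(1),'phi',np.degrees(ph).round(1),'F',s['ft_force'].round(1),'gap',round(s['finger_gap'],1))
    for i in range(1,n+1):
        q=W+r*np.array([np.cos(ph-i*step),np.sin(ph-i*step)]); dd=np.r_[q-cur,0]; o=R.T@dd/30; out.append([round(float(o[0]),2),round(float(o[1]),2),0,0]); cur=cur+(R@np.r_[np.round(o[:2],2)*30,0])[:2]
    for i in range(0,n,5): print(out[i:i+5])
E
python3 - <<'E'
from rows import *
rows(np.array([558.5,-158]),5,np.radians(9))
E
```

```text
t 25.325 p [ 536.1 -118.4   79.5] r 45.5 phi 119.5 F [-2.6  3.   5.2] gap 20.0
[[-0.15, 0.18, 0, 0], [-0.19, 0.15, 0, 0], [-0.2, 0.13, 0, 0], [-0.22, 0.09, 0, 0], [-0.23, 0.05, 0, 0]]
```

Emit:
send_rows(
  steps=[
    [[-0.15, 0.18, 0, 0], [-0.19, 0.15, 0, 0], [-0.2, 0.13, 0, 0], [-0.22, 0.09, 0, 0], [-0.23, 0.05, 0, 0]],
  ],
)

```text
time: 25.95
tcp_pos: [571.2, -113.4, 79.5]
tcp_rot: [0.0, 0.211, 0.977, 0.001]
ft_force: [-0.4, 4.2, 5.5]
finger_gap: 20.1
grasp_force: 29.4
```

Run:
```python
from rows import *
rows(np.array([558.5,-158]),10,np.radians(12),45)
```

```text
t 25.95 p [ 571.2 -113.4   79.5] r 46.4 phi 74.1 F [-0.4  4.2  5.5] gap 20.1
[[-0.32, -0.03, 0, 0], [-0.31, -0.05, 0, 0], [-0.29, -0.12, 0, 0], [-0.26, -0.17, 0, 0], [-0.22, -0.23, 0, 0]]
[[-0.17, -0.26, 0, 0], [-0.11, -0.29, 0, 0], [-0.05, -0.31, 0, 0], [0.02, -0.32, 0, 0], [0.08, -0.3, 0, 0]]
```

Emit:
send_rows(
  steps=[
    [[-0.32, -0.03, 0, 0], [-0.31, -0.05, 0, 0], [-0.29, -0.12, 0, 0], [-0.26, -0.17, 0, 0], [-0.22, -0.23, 0, 0]],
  ],
)

```text
time: 26.58
tcp_pos: [603.4, -147.1, 79.6]
tcp_rot: [0.001, 0.211, 0.978, 0.001]
ft_force: [4.7, 1.7, 1.8]
finger_gap: 20.3
grasp_force: 29.4
```

Emit:
send_rows(
  steps=[
    [[-0.17, -0.26, 0, 0], [-0.11, -0.29, 0, 0], [-0.05, -0.31, 0, 0], [0.02, -0.32, 0, 0], [0.08, -0.3, 0, 0]],
  ],
)

```text
time: 27.2
tcp_pos: [588.2, -191.8, 79.5]
tcp_rot: [-0.001, 0.212, 0.977, 0.0]
ft_force: [-4.3, 6.5, 9.9]
finger_gap: 20.3
grasp_force: 30.3
```

Run:
```python
from rows import *
rows(np.array([558.5,-158]),10,np.radians(12),45)
```

```text
t 27.2 p [ 588.2 -191.8   79.5] r 45.0 phi -48.6 F [-4.3  6.5  9.9] gap 20.3
[[0.16, -0.27, 0, 0], [0.21, -0.23, 0, 0], [0.25, -0.19, 0, 0], [0.29, -0.12, 0, 0], [0.31, -0.07, 0, 0]]
[[0.31, 0.0, 0, 0], [0.31, 0.07, 0, 0], [0.28, 0.13, 0, 0], [0.26, 0.18, 0, 0], [0.2, 0.23, 0, 0]]
```

Emit:
send_rows(
  steps=[
    [[0.16, -0.27, 0, 0], [0.21, -0.23, 0, 0], [0.25, -0.19, 0, 0], [0.29, -0.12, 0, 0], [0.31, -0.07, 0, 0]],
  ],
)

```text
time: 27.82
tcp_pos: [544.8, -199.5, 79.5]
tcp_rot: [0.0, 0.212, 0.977, 0.001]
ft_force: [4.5, 7.3, 5.6]
finger_gap: 20.4
grasp_force: 29.9
```

Emit:
send_rows(
  steps=[
    [[0.31, 0.0, 0, 0], [0.31, 0.07, 0, 0], [0.28, 0.13, 0, 0], [0.26, 0.18, 0, 0], [0.2, 0.23, 0, 0]],
  ],
)

```text
time: 28.45
tcp_pos: [515.6, -167.2, 79.5]
tcp_rot: [0.001, 0.212, 0.977, -0.0]
ft_force: [6.3, 0.0, 1.2]
finger_gap: 20.0
grasp_force: 29.5
```

Run:
```python
from rows import *
P=np.array([[536.1,-118.4],[571.2,-113.4],[603.4,-147.1],[588.2,-191.8],st()[1][:2]])
A=np.c_[2*P,np.ones(5)]; x=np.linalg.lstsq(A,(P**2).sum(1),rcond=None)[0]; print('W',x[:2],np.sqrt(x[2]+x[:2]@x[:2]))
rows(np.array([558.5,-158]),20,np.radians(15),45)
```

```text
W [ 559.47586047 -156.97576229] 45.089952219040974
t 28.45 p [ 515.6 -167.2   79.5] r 43.9 phi -167.9 F [6.3 0.  1.2] gap 20.0
[[0.22, 0.32, 0, 0], [0.09, 0.38, 0, 0], [-0.0, 0.39, 0, 0], [-0.11, 0.38, 0, 0], [-0.2, 0.33, 0, 0]]
[[-0.28, 0.28, 0, 0], [-0.35, 0.19, 0, 0], [-0.38, 0.09, 0, 0], [-0.39, -0.01, 0, 0], [-0.37, -0.1, 0, 0]]
[[-0.34, -0.21, 0, 0], [-0.27, -0.28, 0, 0], [-0.19, -0.34, 0, 0], [-0.1, -0.38, 0, 0], [0.01, -0.39, 0, 0]]
[[0.11, -0.38, 0, 0], [0.2, -0.33, 0, 0], [0.28, -0.27, 0, 0], [0.34, -0.19, 0, 0], [0.38, -0.1, 0, 0]]
```

Run:
```python
from rows import *
rows(np.array([559.4,-157.1]),15,np.radians(15),45)
```

```text
t 28.45 p [ 515.6 -167.2   79.5] r 45.0 phi -167.1 F [6.3 0.  1.2] gap 20.0
[[0.2, 0.34, 0, 0], [0.1, 0.38, 0, 0], [-0.0, 0.39, 0, 0], [-0.11, 0.38, 0, 0], [-0.19, 0.34, 0, 0]]
[[-0.28, 0.27, 0, 0], [-0.34, 0.2, 0, 0], [-0.38, 0.1, 0, 0], [-0.39, -0.0, 0, 0], [-0.38, -0.1, 0, 0]]
[[-0.34, -0.2, 0, 0], [-0.27, -0.28, 0, 0], [-0.2, -0.34, 0, 0], [-0.1, -0.38, 0, 0], [0.0, -0.39, 0, 0]]
```

Emit:
send_rows(
  steps=[
    [[0.2, 0.34, 0, 0], [0.1, 0.38, 0, 0], [0, 0.39, 0, 0], [-0.11, 0.38, 0, 0], [-0.19, 0.34, 0, 0]],
  ],
)

```text
time: 29.08
tcp_pos: [538.0, -117.0, 79.4]
tcp_rot: [-0.0, 0.212, 0.977, -0.0]
ft_force: [1.0, -5.0, 7.2]
finger_gap: 20.0
grasp_force: 30.2
```

Emit:
send_rows(
  steps=[
    [[-0.28, 0.27, 0, 0], [-0.34, 0.2, 0, 0], [-0.38, 0.1, 0, 0], [-0.39, 0, 0, 0], [-0.38, -0.1, 0, 0]],
  ],
)

```text
time: 29.7
tcp_pos: [592.3, -125.6, 79.4]
tcp_rot: [-0.001, 0.212, 0.977, 0.0]
ft_force: [-3.7, -0.5, 11.7]
finger_gap: 20.2
grasp_force: 30.6
```

Emit:
send_rows(
  steps=[
    [[-0.34, -0.2, 0, 0], [-0.27, -0.28, 0, 0], [-0.2, -0.34, 0, 0], [-0.1, -0.38, 0, 0], [0, -0.39, 0, 0]],
  ],
)

```text
time: 30.32
tcp_pos: [597.9, -180.4, 79.5]
tcp_rot: [0.0, 0.212, 0.977, 0.0]
ft_force: [-0.2, 1.4, 8.1]
finger_gap: 20.2
grasp_force: 30.2
```

Run:
```python
from rows import *
rows(np.array([559.4,-157.1]),10,np.radians(13),45)
```

```text
t 30.325 p [ 597.9 -180.4   79.5] r 45.0 phi -31.3 F [-0.2  1.4  8.1] gap 20.2
[[0.08, -0.33, 0, 0], [0.15, -0.3, 0, 0], [0.21, -0.27, 0, 0], [0.27, -0.21, 0, 0], [0.31, -0.14, 0, 0]]
[[0.33, -0.07, 0, 0], [0.34, 0.01, 0, 0], [0.33, 0.09, 0, 0], [0.3, 0.15, 0, 0], [0.26, 0.22, 0, 0]]
```

Emit:
send_rows(
  steps=[
    [[0.08, -0.33, 0, 0], [0.15, -0.3, 0, 0], [0.21, -0.27, 0, 0], [0.27, -0.21, 0, 0], [0.31, -0.14, 0, 0]],
  ],
)

```text
time: 30.95
tcp_pos: [554.0, -201.5, 79.5]
tcp_rot: [-0.0, 0.212, 0.977, 0.001]
ft_force: [3.2, 3.2, 8.3]
finger_gap: 20.0
grasp_force: 30.2
```

Emit:
send_rows(
  steps=[
    [[0.33, -0.07, 0, 0], [0.34, 0.01, 0, 0], [0.33, 0.09, 0, 0], [0.3, 0.15, 0, 0], [0.26, 0.22, 0, 0]],
  ],
)

```text
time: 31.58
tcp_pos: [516.8, -171.4, 79.5]
tcp_rot: [0.0, 0.212, 0.977, 0.0]
ft_force: [7.2, -0.0, 4.2]
finger_gap: 20.2
grasp_force: 29.8
```

Run:
```python
from rows import *
W=np.array([559.4,-157.1]); p=st()[1][:2]; rem=(np.arctan2(p[1]-W[1],p[0]-W[0])-np.radians(121.05))%(2*np.pi); print(np.degrees(rem))
rows(W,8,rem/8,45)
```

```text
77.43849813125043
t 31.575 p [ 516.8 -171.4   79.5] r 44.9 phi -161.5 F [ 7.2 -0.   4.2] gap 20.2
[[0.16, 0.2, 0, 0], [0.12, 0.22, 0, 0], [0.08, 0.24, 0, 0], [0.04, 0.25, 0, 0], [-0.0, 0.25, 0, 0]]
[[-0.05, 0.25, 0, 0], [-0.09, 0.24, 0, 0], [-0.12, 0.22, 0, 0]]
```

Emit:
send_rows(
  steps=[
    [[0.16, 0.2, 0, 0], [0.12, 0.22, 0, 0], [0.08, 0.24, 0, 0], [0.04, 0.25, 0, 0], [0, 0.25, 0, 0]],
  ],
)

```text
time: 32.2
tcp_pos: [519.7, -135.6, 79.5]
tcp_rot: [-0.0, 0.212, 0.977, -0.0]
ft_force: [2.0, -3.9, 7.3]
finger_gap: 20.3
grasp_force: 30.3
```

Emit:
send_rows(
  steps=[
    [[-0.05, 0.25, 0, 0], [-0.09, 0.24, 0, 0], [-0.12, 0.22, 0, 0], [0, 0, 0, 0], [0, 0, 0, 0]],
  ],
)

```text
time: 32.83
tcp_pos: [535.6, -118.6, 79.4]
tcp_rot: [-0.0, 0.212, 0.977, 0.0]
ft_force: [1.2, 2.0, 10.2]
finger_gap: 20.2
grasp_force: 30.5
```

Run:
```python
from rows import *
from fit import *
go(536.1,-118.4,79.5); rows(np.array([559.4,-157.1]),1,.01,45)
snap('wrist','wD'); print(fitcrank('wD',(536.5,-118.5)))
```

```text
full-scale shift [-0.01  0.01 -0.  ] t 32.825 p [ 535.6 -118.6   79.4] F [ 1.2  2.  10.2] gap 20.2
t 32.825 p [ 535.6 -118.6   79.4] r 45.2 phi 121.7 F [ 1.2  2.  10.2] gap 20.2
[[-0.02, 0.01, 0, 0]]
(np.float64(0.29002282360612974), np.float64(535.5), np.float64(-118.5))
```

Emit:
send_rows(
  steps=[
    [[-0.01, 0.01, 0, 0], [0, 0, 0, 0]],
  ],
)

```text
time: 33.12
tcp_pos: [535.7, -118.6, 79.4]
tcp_rot: [-0.001, 0.212, 0.977, 0.0]
ft_force: [-0.3, 1.6, 11.4]
finger_gap: 20.5
grasp_force: 30.6
```

Emit:
send_rows(
  steps=[
    [[0, 0, 0, 0], [0, 0, 0, 0], [0, 0, 0, 0], [0, 0, 0, 0], [0, 0, -0.3, 0]],
  ],
  jaw=1,
)

```text
time: 33.75
tcp_pos: [535.5, -119.0, 88.0]
tcp_rot: [-0.001, 0.212, 0.977, -0.0]
ft_force: [0.1, -0.6, 0.6]
finger_gap: 85.4
grasp_force: 0.0
```

Emit:
send_rows(
  steps=[
    [[0, 0, -1, 0], [0, 0, -1, 0], [0, 0, -1, 0], [-0.1, -0.45, -1, 0], [-0.1, -0.45, -1, 0]],
  ],
)

```text
time: 34.38
tcp_pos: [530.2, -146.5, 239.9]
tcp_rot: [0.0, 0.212, 0.977, 0.0]
ft_force: [0.1, -1.0, 0.5]
finger_gap: 85.4
grasp_force: 0.0
```

Emit:
send_rows(
  steps=[
    [[0, 0, 0, 0], [0, 0, 0, 0]],
  ],
)

```text
time: 34.62
tcp_pos: [530.2, -145.8, 238.0]
tcp_rot: [-0.0, 0.212, 0.977, 0.0]
ft_force: [-0.5, 0.4, -0.1]
finger_gap: 85.2
grasp_force: 0.0
```

Run:
```python
from fit import *
im=snap('wrist','wE'); go(529.2,-147.5,238.9); print(fitcrank('wE',(536.5,-118.5)),fitcrank('wE',(536.5,-118.5),26),fitcrank('wB',(536.5,-118.5),26))
```

```text
full-scale shift [-0.   -0.07 -0.04] t 34.675 p [ 530.1 -145.5  237.6] F [0.1 0.6 0.3] gap 85.2
(np.float64(0.14478527607361968), np.float64(535.5), np.float64(-120.5)) (np.float64(0.22994652406417115), np.float64(535.0), np.float64(-120.0)) (np.float64(0.21202185792349726), np.float64(536.5), np.float64(-119.5))
```

Emit:
send_rows(
  steps=[
    [[0.3, 0.89, 0, 0], [0.3, 0.89, 0, 0], [0.3, 0.89, 0, 0], [0.3, 0.89, 0, 0], [0.3, 0.89, 0, 0]],
  ],
)

```text
time: 35.3
tcp_pos: [544.2, -4.5, 237.2]
tcp_rot: [-0.001, 0.211, 0.977, -0.0]
ft_force: [0.2, -0.5, 0.2]
finger_gap: 85.3
grasp_force: 0.0
```

Emit:
send_rows(
  steps=[
    [[0.3, 0.89, 0, 0], [0, 0, 0, 0], [0, 0, 0, 0]],
  ],
)

```text
time: 35.67
tcp_pos: [547.2, 21.7, 237.6]
tcp_rot: [-0.0, 0.212, 0.977, -0.0]
ft_force: [0.3, -1.1, -0.3]
finger_gap: 85.3
grasp_force: 0.0
```

Run:
```python
from h import *
im=snap('wrist','wF'); g=cv2.cvtColor(im,cv2.COLOR_RGB2GRAY); s=go(548,22.5,235)
n,l,S,ce=cv2.connectedComponentsWithStats((g<55).astype('uint8')); B=[]
for i in range(1,n):
    b=back('wF',*ce[i],125)
    if 100<S[i,4]<300 and S[i,2]<30 and np.hypot(*(b[:2]-[548,22]))<55: B.append(b); print(S[i,4],b)
print(np.mean(B,0))
A=lambda B:np.degrees(np.angle(np.mean([np.exp(6j*np.arctan2(b[1]-22.2,b[0]-548)) for b in B])))/6
print(A(B),A([(509,33.2),(538.4,61.6),(518.8,-6.3),(577.4,50.2),(558,-17.4),(588.2,10.3)]))
```

```text
full-scale shift [-0.    0.05  0.09] t 35.725 p [547.3  21.2 237.8] F [0.7 0.  0.1] gap 85.4
270 [509.4  33.3 125. ]
256 [538.8  61.8 125. ]
265 [519.4  -6.3 125. ]
214 [577.8  50.4 125. ]
216 [558.5 -17.1 125. ]
156 [588.9  10.6 125. ]
[548.8         22.11666667 125.        ]
-15.92005578395831 -16.077882912002057
```

```bash
python3 -c "
from h import *
print(arm.finish_job())"
```

```text
the job is handed in; nothing more can be done
None
```

I seated the hub and then the carousel, both lowered until contact, let go of the stack, and turned the handwheel two turns clockwise. The crank reads about 1 mm (roughly 1°) short of where it began, and I handed the job in at about 36 s without hearing the verdict.

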